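Nudge a heat-sink plate onto the jig's locating pins and shut the clamp

ROBOT

A 6-joint arm with a two-finger parallel gripper is mounted at the origin on a cart in front of the work surface, level with it; the furniture and walls round the work are solid. World frame = base frame: x ahead of the robot, y to its left, z up, the work surface at z = 0. Lengths are in m, angles in degrees, forces in N, time in s.
With the tool pointing down it reaches from about 0.4 to 0.825 m from the base axis. Payload 7 kg.
Tool frame: the origin (TCP) lies between the finger pads; the fingertips stand 22 mm ahead of it and the grasp point (between the pads) lies 3 mm ahead of it; z points along the fingers, y is the line along which they close (so a half turn about z gives the same grasp; the last joint's range is limited). The gripper opens to 88 mm and grips with 3 to 60 N. Pads are 19 mm wide; open, the fingers measure 130 mm over their backs; the gripper's body (78 mm by 193 mm) begins 47 mm behind the grasp point.
Start: joints at [-51.159, 20.546, 0.682, 0, -70.136, -16.507], TCP at [0.256, -0.624, 0.249] pointing down, gripper open.
Joint ranges: [-176.03, 176.03], [-82.01, 121.73], [-58.28, 71.71], [-173.87, 95.51], [-174.79, -0.11], [-173.66, 173.66]. Speed limits (degrees/s): [136.94, 136.94, 172.46, 180, 180, 180].

INTERFACE

Orientations are given as [roll, pitch, yaw] about the fixed x, y, z axes, in that order (R = Rz(yaw) Ry(pitch) Rx(roll)).
In Python, from plant import ctrl gives the robot as it stands.
- The arm moves only by the tool apply_moves, never from a script. Its argument "targets" is a list of rows, each an object with "travel": the shift along the tool's x, y, z in mm, a list of three; "roll": the turn about the tool's z in degrees; "jaw": the finger opening in mm, from 0 to 87.6. In form: [{"travel": [tx, ty, tz], "roll": roll, "jaw": jaw}, ...]. A call has 1 to 10 rows; each row shifts and turns the commanded pose from where the row before left it, along the tool's axes as they then stand; what a row does not reach is not made up. A row lasts 1/10 s, in which the tool goes at most 50 mm and 8.59 degrees, less where a joint would pass 70% of its speed; a pose out of reach is approached as far as the arm can. A call with a gripper value outside its range is refused whole. The fingers move at their own pace and stop on an object; the grip force is fixed at half the most. Time passes only in rows, so rows that do not move let the fingers close. It gives the time, the measured TCP pose, the force, the opening and the grip force at its end, in the units of the state.
- ctrl.get_obs(): the state, without advancing time (a new reading comes with each control period).
- ctrl.snapshot(name): name is "side" or "top" or "wrist"; returns the picture (420x560x3 uint8, red, green, blue); there is no depth.
- ctrl.calibration(name): a dict with "K" (3x3 intrinsics, pixels), "extrinsics" (4x4, takes a point from camera to world coordinates); the wrist camera has in their place "hand_eye" (4x4, takes a point from camera to tool coordinates, whose origin is the TCP and whose axes are the flange's). Camera axes: x right, y down, z forward; pixel columns grow to the right and rows downward; lengths in m; the calibration is good to about 2 mm. A picture is of the moment at which its call begins: read the wrist's pose just before it. calibration takes no time and is no camera call.
- ctrl.close_job(): hands the job in; it is judged then, once.
The state is a dict: "clock": time; "joint_pos": joint angles; "qvel": joint speeds; "tau": joint torques, N m; "tool_pos": TCP position; "orientation": TCP orientation; "force": force on the tool from outside, world axes, zero at the start; "moment": the same for the moment, N m; "opening": finger opening in m; "gripper_force": force on a finger pad.
Only numpy, scipy, OpenCV 4.12 (cv2) and the standard library are available. Lean on these libraries where they do the work, as an engineer would, in place of code of your own. Each camera call takes 0.05 s, during which the arm holds its last target. There are 200 camera calls.

TASK

The dark heat-sink plate lies proud and a little skewed on the clamp jig, on the tops of the jig's two locating pins and on the two loading rails. Gently nudge it sideways with the fingertips, squaring it against the side fence and then sliding it along towards the clamp, until its two holes drop over the pins and it lies flat on the jig's block; then push the toggle clamp shut so that its pad comes down on the plate. Do not grip or lift the plate, and leave the screw tin, the solder reel and the flux bottle where they are.

Things in the scene. Friction and masses are not known exactly. Their poses are not given: they have to be found in the camera images.
- clamp_jig: The clamp jig, fixed to the table: bright plate 100 (its x) x 160 (its y) x 12 mm, toggle clamp at the -y end, loading rails beyond the +y end. Origin: centre of the underside, on the table; positions called 'jig' are mm in this frame. A block in its middle, x -22 to 22, y 13 to 58, top at z 26, is the plate's seat. The -x side is open, the +x side has a fence.
- seat_centre (a point): Where plate_centre must come: the point jig (0, 37, 30), with the jig's axes. Fixed on the jig.
- plate_centre (a point): Centre (half-way up) of the loose heat-sink plate: dark anodised metal, 80 (its x) x 112 (its y) x 8 mm, 0.3 kg. Round hole of 10 mm at its (27, 25), slot of 14 x 10 mm (long in x) at its (-27, -23) mm. At the start it lies at z 37 on pins and rails, its axes within 0.08 rad of the jig's, 9 to 24 mm from the seat on the jig's +y side, 4 to 9 mm off the fence. 1 to 4 N slide it.
- pin_round (a point): Top of the steel locating pin for the round hole, jig (27, 62, 33): 7.2 mm thick, its nose tapering to 3 mm over the top 3.5 mm. It stands 7 mm above the block, so the plate drops by 7 mm, of its own weight, when both holes are over their pins.
- pin_slot (a point): Top of the like pin for the slot, jig (-27, 14, 33).
- fence_mid (a point): Mid-length of the side fence's inner face, at its top: jig (40.6, 68, 42). A straight steel bar along the jig's y, from y -14 to y 150, facing the jig's -x. A plate flat against it is 0.6 mm to the +x side of the seat, and its holes still find the pins as it slides along towards the clamp (-y).
- rails_gap (a point): Jig (0, 120, 33): midway between the two loading rails, level with their tops (z 33, as the pin tops). Rails: x 25 to 40 and x -40 to -25, from y 95 to y 150. Between them a gap 50 mm wide is open down to a foot plate at z 8: fingertips can stand in it and push the plate's rear (+y) edge, which leaves the rails just as the holes reach the pins.
- clamp_axis (a point): On the clamp's hinge, jig (0, -45, 36); the hinge runs along the jig's x. With the clamp at angle 0 the arm, 6 mm wide, lies over jig y -42 to 62, z 37 to 47; under it at y 52 the pad (15 mm wide) reaches down to z 28, on it a lock nut up to z 54; the red handle, 16 mm wide, rises from the hinge to y -78, z 129.
- clamp_jig_lever (a joint): Angle of the toggle clamp, rad: 0.95 to 1.1 at the start (arm raised, red handle lying out past the jig's -y end), 0.06 when the pad rests on the seated plate. At angle q the arm's far end is turned up, and the handle out and down, by q from the pose told at clamp_axis. It stays where left; about 0.1 N m turns it. Pushing the arm's back towards +y, then down, shuts it.
- screw_tin: Bystander: open round tin of screws, 70 mm wide, 27 mm high, in front of the jig; origin at its underside. Leave it.
- solder_reel: Bystander: small upright reel of solder, 54 mm wide, 47 mm high, front right; origin at its underside. Leave it.
- flux_bottle: Bystander: small white dropper bottle with a red cap, 32 mm wide, 81 mm high, behind the jig; origin at its underside. Leave it.

How it is judged (in metres and radians):
On the way:
1. with the clamp still open, the plate has dropped over both pins and lies flat on the block (horizontal distance between plate_centre and seat_centre below 0.004 m and height (world z) of plate_centre below 0.0325 m and angle between plate_centre's own z axis and vertical below 0.04 rad and angle between the y axis of plate_centre and the y axis of seat_centre, either way round below 0.09 rad and value of joint clamp_jig_lever above 0.7 rad), for 0.2 s.
At the end, for the whole second after the job is handed in: The plate lies flat on the block over both pins (centre within 4 mm of the seat and below 32.5 mm, tilt under 0.04 rad, square to the jig within 0.09 rad) and the clamp is shut on it (below 0.1 rad) (horizontal distance between plate_centre and seat_centre below 0.004 m and height (world z) of plate_centre below 0.0325 m and angle between plate_centre's own z axis and vertical below 0.04 rad and angle between the y axis of plate_centre and the y axis of seat_centre, either way round below 0.09 rad and value of joint clamp_jig_lever below 0.1 rad); the robot touches nothing.
It fails at once if the plate is lifted (its centre over 10 mm above where it rode at the start) (height (world z) of plate_centre above 0.047 m).
It fails at once if the plate is gripped or shoved hard (over 30 N from the fingers) (contact force between the fingers and sink_plate above 30 N).
It fails at once if the plate is tipped (over 0.35 rad) (angle between plate_centre's own z axis and vertical above 0.35 rad).
It fails at once if the screw tin, the solder reel or the flux bottle is moved by more than 20 mm (distance of any of screw_tin, solder_reel, flux_bottle from where it was at the start of the episode above 0.02 m).
It also fails if it takes over 64 s, if anything falls off the work surface, if the arm or the gripper's body presses on something with over 40 N, if the wrist force passes 120 N, or if a joint passes its speed limit or range.

## Working session

There is one attempt and no reset: what is moved stays moved. The work goes in short steps, Python scripts to look and compute and a tool call to move; the robot and the scene stay as the last step left them, time stands still between calls to the robot, and variables do not carry over. Pictures are saved under pics/ and viewed, at most 10 in all, crops included, and the job is handed in when it is done.

Besides the shell and the picture viewer there is one more tool, called after "Call:" as name([rows], argument=value, ...), one row to a line, values as JSON. apply_moves: Moves the arm, as the interface text tells. Its arguments: {"type":"object","properties":{"targets":{"type":"array","items":{"type":"object","properties":{"travel":{"type":"array","items":{"type":"number"}},"roll":{"type":"number"},"jaw":{"type":"number"}}}}},"required":["targets"]}

```bash
mkdir -p pics
python3 - <<'E'
from plant import ctrl
import cv2,numpy as np
o=ctrl.get_obs();print(o['clock'],o['tool_pos'],o['orientation'],o['opening'])
for n in("top","side"):
    cv2.imwrite(f"pics/{n}0.png",ctrl.snapshot(n)[:,:,::-1]);c=ctrl.calibration(n);print(n,c['K'].tolist(),np.round(c['extrinsics'],4).tolist())
print(np.round(ctrl.calibration("wrist")['hand_eye'],4).tolist())
E
```

```text
0.0 [ 0.25627718 -0.62394856  0.24762678] [ 1.79902686e+02 -1.00061630e-02 -1.57673031e+02] 0.08748533289548645
top [[478.7388044154067, 0.0, 274.2643683979949], [0.0, 478.7388044154067, 214.10867123488012], [0.0, 0.0, 1.0]] [[-0.0012, -0.9932, 0.1162, 0.4105], [-0.9996, 0.0044, 0.0273, 0.0066], [-0.0276, -0.1162, -0.9928, 0.916], [0.0, 0.0, 0.0, 1.0]]
side [[392.2235743708788, 0.0, 278.81164940952414], [0.0, 392.2235743708788, 201.98524595781547], [0.0, 0.0, 1.0]] [[-0.9238, -0.2514, 0.2888, 0.268], [-0.3829, 0.5939, -0.7076, 0.5978], [0.0064, -0.7643, -0.6449, 0.6268], [0.0, 0.0, 0.0, 1.0]]
[[-0.0, -0.9566, -0.2916, 0.0783], [1.0, 0.0001, -0.0005, 0.0007], [0.0005, -0.2916, 0.9566, -0.1364], [0.0, 0.0, 0.0, 1.0]]
```

View pics/top0.png

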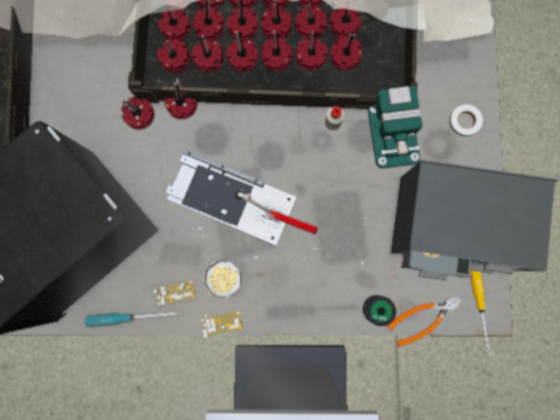

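View pics/side0.png

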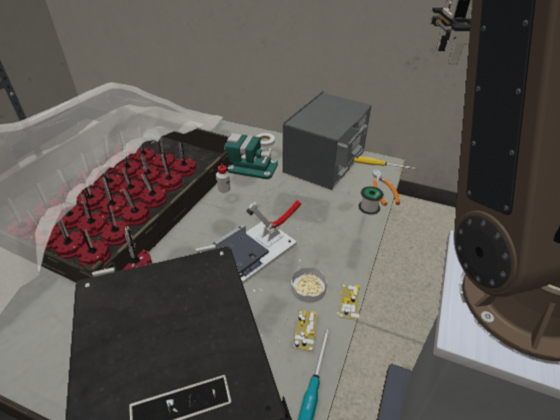

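Top: jig around (180,165)–(295,240) with the clamp at right (red handle at 315,230), fence on the upper side. The tin is at (223,279), reel at (379,310), bottle at (335,116), and there are tall boxes at left and right. Side: the same layout, arm raised at (262,215).

```bash
cat > h.py <<'E'
from plant import ctrl
import cv2,numpy as np
def ray(n,p,T=None):
    c=ctrl.calibration(n);X=c['extrinsics'] if T is None else T
    d=X[:3,:3]@np.linalg.solve(c['K'],[p[0],p[1],1.]);return X[:3,3],d
def onz(n,p,z,T=None):
    o,d=ray(n,p,T);return o+d*(z-o[2])/d[2]
def tri(a,b):
    (o,d),(p,e)=ray("top",a),ray("side",b)
    s=np.linalg.lstsq(np.c_[d,-e],p-o,rcond=None)[0];A=o+s[0]*d;B=p+s[1]*e
    return (A+B)/2,np.linalg.norm(A-B)
def wT():
    from scipy.spatial.transform import Rotation as R
    o=ctrl.get_obs();T=np.eye(4);T[:3,:3]=R.from_euler('xyz',o['orientation'],degrees=True).as_matrix();T[:3,3]=o['tool_pos']
    return T@ctrl.calibration("wrist")['hand_eye']
E
python3 - <<'E'
from h import *
for nm,a,b in[("grey+x",(418,163),(284,128)),("grey-x",(411,250),(338,134)),("blk",(117,205),(230,250)),("blk2",(38,125),(75,283)),("bottle",(336,112),(222,169)),("armtip",(243,196),(253,208)),("handle",(316,230),(298,204))]:
    print(nm,tri(a,b))
im=cv2.imread("pics/top0.png")[140:260,150:330]
cv2.imwrite("pics/topc.png",cv2.resize(im,None,fx=4.4,fy=4.4,interpolation=cv2.INTER_CUBIC))
E
```

```text
grey+x (array([ 0.58512211, -0.20875261,  0.1371192 ]), np.float64(0.00043752066896709184))
grey-x (array([ 0.4416371 , -0.18499982,  0.16572807]), np.float64(0.000650450329214732))
blk (array([0.49669996, 0.26075737, 0.20067693]), np.float64(0.026279616214151664))
blk2 (array([0.63813982, 0.39517516, 0.20522824]), np.float64(0.007996400418181972))
bottle (array([ 0.69861415, -0.08349119,  0.06243536]), np.float64(1.930488536790956e-05))
armtip (array([0.53393773, 0.08080766, 0.12218942]), np.float64(0.0008361240125369007))
handle (array([ 0.48295248, -0.0450232 ,  0.05045232]), np.float64(0.0007799004751823385))
```

View pics/topc.png

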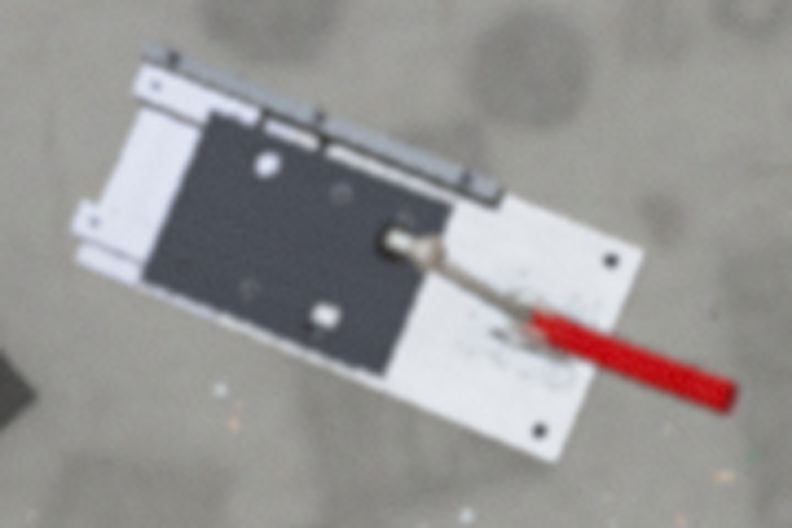

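The crop shows jig -y corners at (642,250) and (558,463), plate corners at (212,113), (452,206), (384,375) and (144,281), the fence along the top edge, and the raised arm at (395,240).

Run:
```python
from h import *
P=lambda p,z:onz("top",(150+(p[0]+.5)/4.4-.5,140+(p[1]+.5)/4.4-.5),z)
a=P((642,250),.012);b=P((558,463),.012);print(a,b,np.linalg.norm(a-b))
c=[P(p,.041) for p in[(452,206),(384,375),(144,281),(212,113)]]
f1=P((502,188),.042);f2=P((150,40),.042)
print("fence",f1,f2,np.linalg.norm(f1-f2))
pa=(c[3]-c[0]+c[2]-c[1]);print("plate yaw",np.degrees(np.arctan2(-pa[0],pa[1])),"lens",[np.linalg.norm(c[i]-c[i-1]) for i in range(4)])
x=a-b;yA=np.degrees(np.arctan2(x[1],x[0]));f=f2-f1;yB=np.degrees(np.arctan2(-f[0],f[1]));print("jig yaw",yA,yB)
y=np.radians(yB);R=np.array([[np.cos(y),-np.sin(y)],[np.sin(y),np.cos(y)]])
m=(a+b)[:2]/2;O=m+R@[0,.08];print("origin",O)
pc=np.mean(c,0)[:2];print("plate in jig",R.T@(pc-O)*1e3)
for q in c+[f1,f2]:print(R.T@(q[:2]-O)*1e3)
for q in[(0,125),(0,-60),(-60,60)]:print(q,O+R@np.array(q)/1e3)
# round hole & slot
for h in[(267,164),(325,316)]:print("hole",R.T@(P(h,.041)[:2]-O)*1e3)
```

```text
[ 0.55013955 -0.00916264  0.012     ] [0.45794563 0.02742894 0.012     ] 0.09919003395085435
fence [0.57225075 0.05014179 0.042     ] [0.63732534 0.20067508 0.042     ] 0.16399687251557912
plate yaw -21.61674089542192 lens [np.float64(0.11021745704276563), np.float64(0.07682961276902552), np.float64(0.10943867813822039), np.float64(0.0770890763724173)]
jig yaw -21.648026524041178 -23.378520561728433
origin [0.53578689 0.08256543]
plate in jig [-8.91779837 54.83557276]
[31.1651956   1.18971761]
[-45.62423934  -1.29464941]
[-49.1159077  108.08831327]
[ 27.90375794 111.35890959]
[ 46.33612562 -15.29277636]
[ 46.33612562 148.70409616]
(0, 125) [0.58538737 0.19730336]
(0, -60) [0.51197867 0.02749122]
(-60, 60) [0.50452092 0.16144787]
hole [16.97358419 80.69635181]
hole [-32.63414528  31.59320781]
```

Call:
apply_moves([
  {"travel":[0,0,0],"roll":-8.5,"jaw":0},
  {"travel":[0,0,0],"roll":-8.5,"jaw":0},
  {"travel":[0,0,0],"roll":-8.5,"jaw":0},
  {"travel":[0,0,0],"roll":-8.5,"jaw":0},
  {"travel":[0,0,0],"roll":-8.5,"jaw":0},
  {"travel":[0,0,0],"roll":-8.5,"jaw":0},
  {"travel":[0,0,0],"roll":-8.5,"jaw":0},
  {"travel":[0,0,0],"roll":-8.5,"jaw":0},
  {"travel":[0,0,0],"roll":-8.5,"jaw":0},
  {"travel":[0,0,0],"roll":-8.5,"jaw":0},
])

```text
clock: 1.1
tool_pos: [0.2564, -0.6241, 0.248]
orientation: [180.0, 0.1, -72.3]
force: [0.1, -0.0, 0.3]
opening: 0.013
gripper_force: 0.0
```

Call:
apply_moves([
  {"travel":[0,0,0],"roll":-8.5,"jaw":0},
  {"travel":[0,0,0],"roll":-1.2,"jaw":0},
])

```text
clock: 1.3
tool_pos: [0.2564, -0.6241, 0.2481]
orientation: [-180.0, 0.1, -62.8]
force: [0.0, 0.3, -0.3]
opening: 0.0014
gripper_force: 0.0
```

Call:
apply_moves([
  {"travel":[-31.3,-33.2,0],"roll":0,"jaw":0},
  {"travel":[-31.3,-33.2,0],"roll":0,"jaw":0},
  {"travel":[-31.3,-33.2,0],"roll":0,"jaw":0},
  {"travel":[-31.3,-33.2,0],"roll":0,"jaw":0},
  {"travel":[-31.3,-33.2,0],"roll":0,"jaw":0},
  {"travel":[-31.3,-33.2,0],"roll":0,"jaw":0},
  {"travel":[-31.3,-33.2,0],"roll":0,"jaw":0},
  {"travel":[-31.3,-33.2,0],"roll":0,"jaw":0},
  {"travel":[-31.3,-33.2,0],"roll":0,"jaw":0},
])

```text
clock: 2.2
tool_pos: [0.3947, -0.2359, 0.2487]
orientation: [-180.0, -0.0, -63.2]
force: [1.3, -0.1, -0.2]
opening: 0.0006
gripper_force: 0.0
```

Call:
apply_moves([
  {"travel":[-31.3,-33.2,0],"roll":0,"jaw":0},
  {"travel":[-31.3,-33.2,0],"roll":0,"jaw":0},
  {"travel":[-31.3,-33.2,0],"roll":0,"jaw":0},
  {"travel":[-31.3,-33.2,0],"roll":0,"jaw":0},
  {"travel":[-31.3,-33.2,0],"roll":0,"jaw":0},
  {"travel":[-31.3,-33.2,0],"roll":0,"jaw":0},
  {"travel":[-31.3,-33.2,0],"roll":0,"jaw":0},
  {"travel":[-31.3,-33.2,0],"roll":0,"jaw":0},
  {"travel":[-31.3,-33.2,0],"roll":0,"jaw":0},
  {"travel":[0,0,0],"roll":0,"jaw":0},
])

```text
clock: 3.2
tool_pos: [0.5341, 0.1533, 0.2477]
orientation: [180.0, -0.0, -63.0]
force: [0.1, 0.1, -0.8]
opening: 0.0005
gripper_force: 0.0
```

Run:
```python
from h import *
T=wT();np.save("T1.npy",T);im=ctrl.snapshot("wrist");o=ctrl.get_obs();print(o['clock'],o['tool_pos'],o['orientation'],o['opening'],o['force'])
cv2.imwrite("pics/w1.png",cv2.resize(im[:,:,::-1],(800,600),interpolation=cv2.INTER_CUBIC));print(ctrl.calibration("wrist")['K'])
```

```text
3.25 [0.53303142 0.15131433 0.2476116 ] [ 1.79917836e+02 -7.81991571e-03 -6.30081884e+01] 0.00038742094132068625 [-0.60258639 -0.564373   -0.13796575]
[[303.73128467   0.         279.86065613]
 [  0.         303.73128467 209.14261768]
 [  0.           0.           1.        ]]
```

View pics/w1.png

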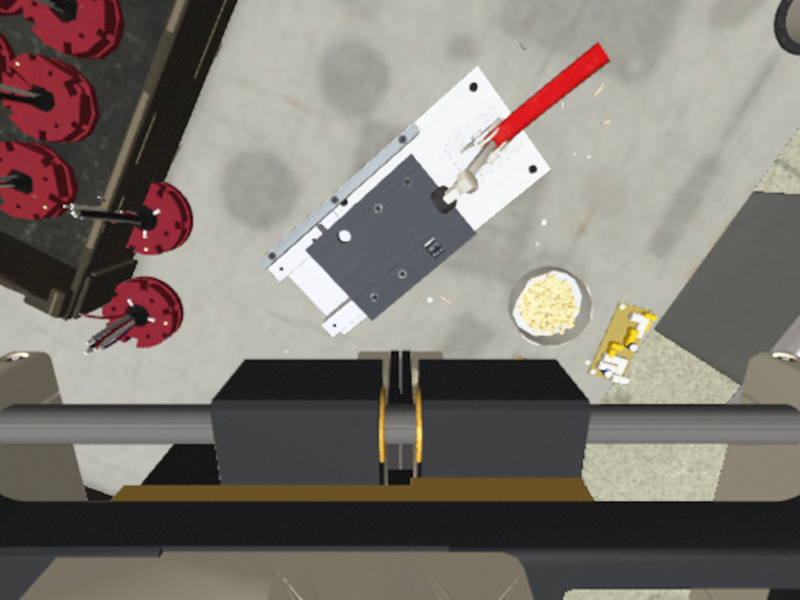

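The wrist picture shows the jig whole: -y corners (478,67) and (550,168), plate corners (413,155), (476,233), (372,320) and (306,245), fence from (418,128) to (264,265).

```bash
cat >> h.py <<'E'
def W(p,z,T): return onz("wrist",((p[0]+.5)*.7-.5,(p[1]+.5)*.7-.5),z,T)
E
python3 - <<'E'
from h import *
T=np.load("T1.npy");P=lambda p,z:W(p,z,T)
a=P((478,67),.012);b=P((550,168),.012);print(a,b,np.linalg.norm(a-b))
c=[P(p,.041) for p in[(413,155),(476,233),(372,320),(306,245)]]
f1=P((415,124),.042);f2=P((261,262),.042);i1=P((420,133),.042);i2=P((270,268),.042)
x=a-b;f=f2-f1;g=i2-i1;pa=(c[3]-c[0]+c[2]-c[1])
for v in(f,g,pa):print(np.degrees(np.arctan2(-v[0],v[1])),np.linalg.norm(v))
print(np.degrees(np.arctan2(x[1],x[0])))
y=np.radians(-22.8);R=np.array([[np.cos(y),-np.sin(y)],[np.sin(y),np.cos(y)]])
m=(a+b)[:2]/2;O=m+R@[0,.08];print("origin",O)
for q in c+[f1,f2,i1,i2]:print(R.T@(q[:2]-O)*1e3)
print("pc",R.T@(np.mean(c,0)[:2]-O)*1e3)
E
```

```text
[ 0.55045243 -0.00931172  0.012     ] [0.46047451 0.02852114 0.012     ] 0.09760815356782118
-22.919425751340093 0.1603300912174281
-22.554762412894192 0.15718996642110955
-23.023676997185348 0.21940788265600142
-22.80520530901919
origin [0.53646472 0.08335376]
[31.52315757  0.54317172]
[-45.60377166  -0.10209388]
[-47.38296512 110.73915871]
[ 34.1588953  109.10812986]
[ 47.20081123 -14.34365464]
[ 47.53499863 145.9860883 ]
[ 40.05199979 -13.21749541]
[ 39.37919682 143.97103115]
pc [-6.82617098 55.0720916 ]
```

Call:
apply_moves([
  {"travel":[-13,22,0],"roll":0,"jaw":0},
  {"travel":[-13.3,22.2,20],"roll":0,"jaw":0},
  {"travel":[0,0,45],"roll":0,"jaw":0},
  {"travel":[0,0,45],"roll":0,"jaw":0},
  {"travel":[0,0,45],"roll":0,"jaw":0},
  {"travel":[0,0,30],"roll":0,"jaw":0},
  {"travel":[0,0,12.6],"roll":0,"jaw":0},
  {"travel":[0,0,0],"roll":0,"jaw":0},
  {"travel":[0,0,0],"roll":0,"jaw":0},
])

```text
clock: 4.15
tool_pos: [0.4815, 0.1519, 0.0514]
orientation: [180.0, -0.0, -63.1]
force: [0.1, -0.1, 0.0]
opening: 0.0004
gripper_force: 0.0
```

Call:
apply_moves([
  {"travel":[1.53,-1.3,0],"roll":0,"jaw":0},
  {"travel":[1.53,-1.3,0],"roll":0,"jaw":0},
  {"travel":[1.53,-1.3,0],"roll":0,"jaw":0},
  {"travel":[1.53,-1.3,0],"roll":0,"jaw":0},
  {"travel":[0,0,0],"roll":0,"jaw":0},
])

```text
clock: 4.65
tool_pos: [0.4891, 0.1494, 0.0512]
orientation: [-180.0, 0.0, -63.0]
force: [-0.7, -1.4, 0.2]
opening: 0.0004
gripper_force: 0.0
```

Call:
apply_moves([
  {"travel":[0.76,-0.65,0],"roll":0,"jaw":0},
  {"travel":[0.76,-0.65,0],"roll":0,"jaw":0},
  {"travel":[0.76,-0.65,0],"roll":0,"jaw":0},
  {"travel":[0,0,0],"roll":0,"jaw":0},
])

```text
clock: 5.05
tool_pos: [0.4917, 0.1482, 0.0509]
orientation: [180.0, -0.0, -63.0]
force: [-0.5, 0.2, -0.4]
opening: 0.0005
gripper_force: 0.0
```

Call:
apply_moves([
  {"travel":[0.76,-0.65,0],"roll":0,"jaw":0},
  {"travel":[0.76,-0.65,0],"roll":0,"jaw":0},
  {"travel":[0.76,-0.65,0],"roll":0,"jaw":0},
])

```text
clock: 5.35
tool_pos: [0.4939, 0.1468, 0.0508]
orientation: [179.9, 0.0, -63.0]
force: [-2.2, -0.1, 1.0]
opening: 0.0003
gripper_force: 1.2
```

Call:
apply_moves([
  {"travel":[0.76,-0.65,0],"roll":0,"jaw":0},
  {"travel":[0.76,-0.65,0],"roll":0,"jaw":0},
  {"travel":[0,0,0],"roll":0,"jaw":0},
])

```text
clock: 5.65
tool_pos: [0.4962, 0.1461, 0.0509]
orientation: [180.0, -0.0, -63.0]
force: [-1.8, -1.5, 0.8]
opening: 0.0006
gripper_force: 0.7
```

Run:
```python
from h import *
T=wT();np.save("T2.npy",T);im=ctrl.snapshot("wrist");o=ctrl.get_obs();print(o['clock'],o['tool_pos'],o['force'],o['gripper_force'])
cv2.imwrite("pics/w2.png",cv2.resize(im[:,:,::-1],(800,600),interpolation=cv2.INTER_CUBIC))
```

```text
5.7 [0.49614477 0.1461438  0.05087467] [-0.94937139 -0.46550364 -0.36140922] 0.6720869924174622
```

View pics/w2.png

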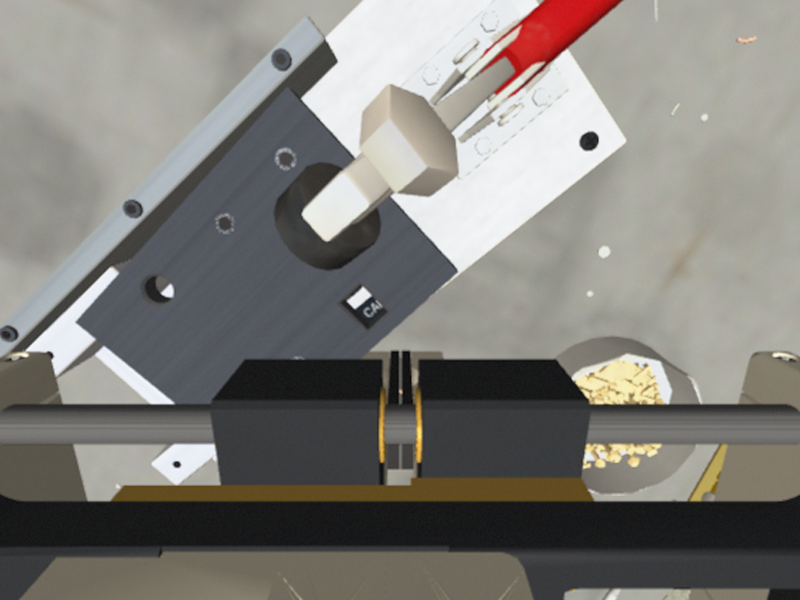

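The plate +x corners are at (288,90) and (78,321), with the front -x corner at (456,272). The round hole is at (158,289) and slot at (363,305).

```bash
cat >> h.py <<'E'
O=np.array([.5362,.0830]);_y=np.radians(-22.8);R2=np.array([[np.cos(_y),-np.sin(_y)],[np.sin(_y),np.cos(_y)]])
def J(q): return np.round(R2.T@(np.asarray(q)[:2]-O)*1e3,1)
E
python3 - <<'E'
from h import *
T=np.load("T2.npy")
for p,z in[((288,90),.041),((78,321),.041),((456,272),.041),((158,289),.041),((363,305),.041),((625,140),.012),((336,61),.042),((327,17),.042)]:print(p,J(W(p,z,T)))
print(J(ctrl.get_obs()['tool_pos']))
E
```

```text
(288, 90) [38.5  4.4]
(78, 321) [ 33.  114.8]
(456, 272) [-40.1   0.3]
(158, 289) [22.4 83.7]
(363, 305) [-28.3  32.8]
(625, 140) [-48.7 -79. ]
(336, 61) [ 34.6 -12.3]
(327, 17) [ 44.8 -18.1]
[-61.4  42.7]
```

Call:
apply_moves([
  {"travel":[0.76,-0.65,0],"roll":0,"jaw":0},
  {"travel":[0.76,-0.65,0],"roll":0,"jaw":0},
  {"travel":[0,0,0],"roll":0,"jaw":0},
])

```text
clock: 6.0
tool_pos: [0.498, 0.1457, 0.0509]
orientation: [180.0, 0.0, -63.0]
force: [-3.2, 1.5, -0.3]
opening: 0.0004
gripper_force: 1.7
```

Call:
apply_moves([
  {"travel":[0.76,-0.65,0],"roll":0,"jaw":0},
  {"travel":[0,0,0],"roll":0,"jaw":0},
])

```text
clock: 6.2
tool_pos: [0.4985, 0.1455, 0.0508]
orientation: [180.0, 0.0, -63.0]
force: [-6.0, 4.1, 0.4]
opening: 0.0005
gripper_force: 3.5
```

Run:
```python
from h import *
T=wT();np.save("T3.npy",T);im=ctrl.snapshot("wrist");o=ctrl.get_obs();print(o['clock'],J(o['tool_pos']),o['force'],o['gripper_force'])
cv2.imwrite("pics/w3.png",cv2.resize(im[:,:,::-1],(800,600),interpolation=cv2.INTER_CUBIC))
```

```text
6.25 [-59.   43.1] [-6.14282281  4.21627396  1.38036425] 3.470038203522563
```

View pics/w3.png

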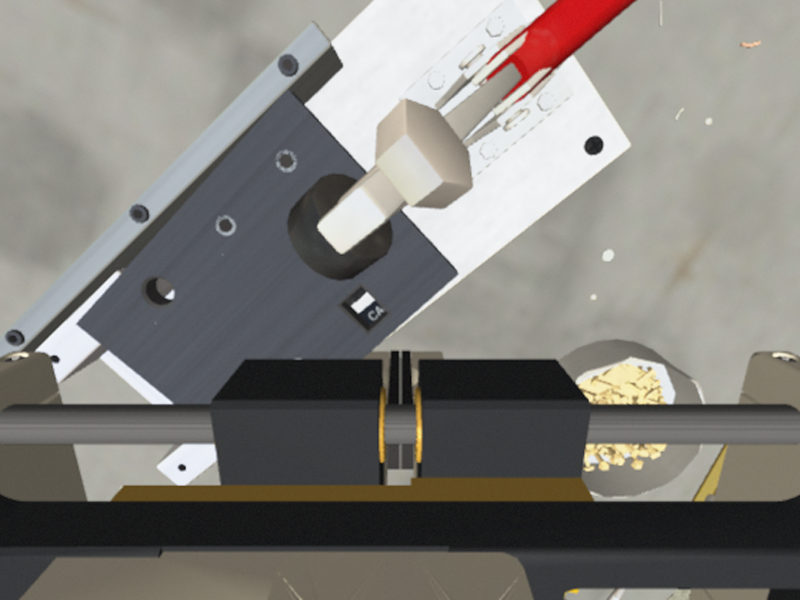

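Run:
```python
from h import *
T=np.load("T3.npy")
for p,z in[((293,92),.041),((78,322),.041),((457,272),.041),((104,351),.041),((158,290),.041),((363,307),.041),((630,146),.012),((318,24),.042),((328,34),.042),((30,312),.042),((36,346),.042)]:print(p,J(W(p,z,T)))
im=cv2.imread("pics/w3.png");cv2.imwrite("pics/w3c.png",cv2.resize(im[40:400,0:360],(800,600) if 0 else (600,600)))
```

```text
(293, 92) [39.4  4. ]
(78, 322) [ 35.2 115.4]
(457, 272) [-37.9   0.4]
(104, 351) [ 22.  117.3]
(158, 290) [24.5 84.4]
(363, 307) [-26.4  33.7]
(630, 146) [-49.3 -78.8]
(318, 24) [ 47.5 -14.4]
(328, 34) [ 43.7 -14.9]
(30, 312) [ 48.2 124.5]
(36, 346) [ 39.  133.7]
```

View pics/w3c.png

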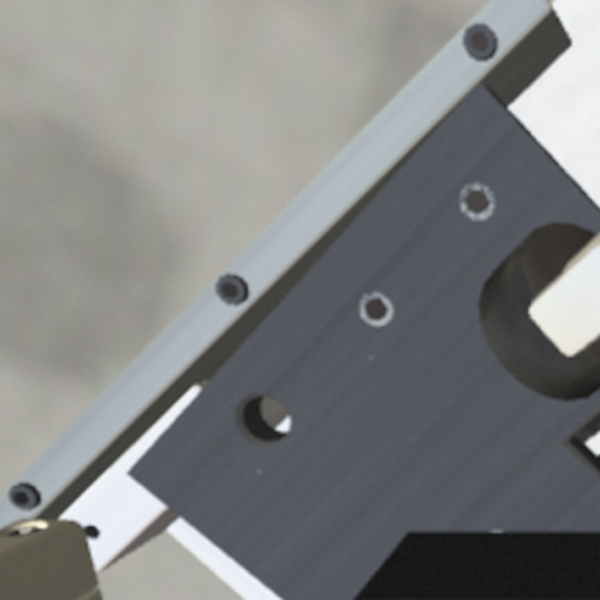

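Call:
apply_moves([
  {"travel":[-4.6,3.9,0],"roll":0,"jaw":0},
  {"travel":[-8,-9.7,0],"roll":0,"jaw":0},
  {"travel":[-8,-9.7,0],"roll":0,"jaw":0},
  {"travel":[-8,-9.6,0],"roll":0,"jaw":0},
  {"travel":[0,0,0],"roll":0,"jaw":0},
  {"travel":[1.53,-1.3,0],"roll":0,"jaw":0},
  {"travel":[0.76,-0.65,0],"roll":0,"jaw":0},
  {"travel":[0.76,-0.65,0],"roll":0,"jaw":0},
  {"travel":[0.76,-0.65,0],"roll":0,"jaw":0},
  {"travel":[0,0,0],"roll":0,"jaw":0},
])

```text
clock: 7.25
tool_pos: [0.5129, 0.1799, 0.0509]
orientation: [180.0, 0.0, -63.0]
force: [-0.5, 1.7, -0.9]
opening: 0.0004
gripper_force: 0.9
```

Call:
apply_moves([
  {"travel":[0.76,-0.65,0],"roll":0,"jaw":0},
  {"travel":[0.76,-0.65,0],"roll":0,"jaw":0},
  {"travel":[0,0,0],"roll":0,"jaw":0},
])

```text
clock: 7.55
tool_pos: [0.5148, 0.1793, 0.0509]
orientation: [180.0, 0.0, -63.0]
force: [-1.5, 2.4, -0.4]
opening: 0.0006
gripper_force: 1.0
```

Call:
apply_moves([
  {"travel":[0.76,-0.65,0],"roll":0,"jaw":0},
  {"travel":[0.76,-0.65,0],"roll":0,"jaw":0},
  {"travel":[0,0,0],"roll":0,"jaw":0},
])

```text
clock: 7.85
tool_pos: [0.5155, 0.179, 0.0507]
orientation: [179.9, 0.1, -63.0]
force: [-8.9, 7.7, 0.7]
opening: 0.0004
gripper_force: 5.2
```

Run:
```python
from h import *
T=wT();np.save("T4.npy",T);im=ctrl.snapshot("wrist");o=ctrl.get_obs();print(o['clock'],J(o['tool_pos']),o['force'],o['gripper_force'])
cv2.imwrite("pics/w4.png",cv2.resize(im[:,:,::-1],(800,600),interpolation=cv2.INTER_CUBIC))
```

```text
7.9 [-56.3  80.4] [-8.4329475   6.14443179  1.1305104 ] 5.123631083406508
```

View pics/w4.png

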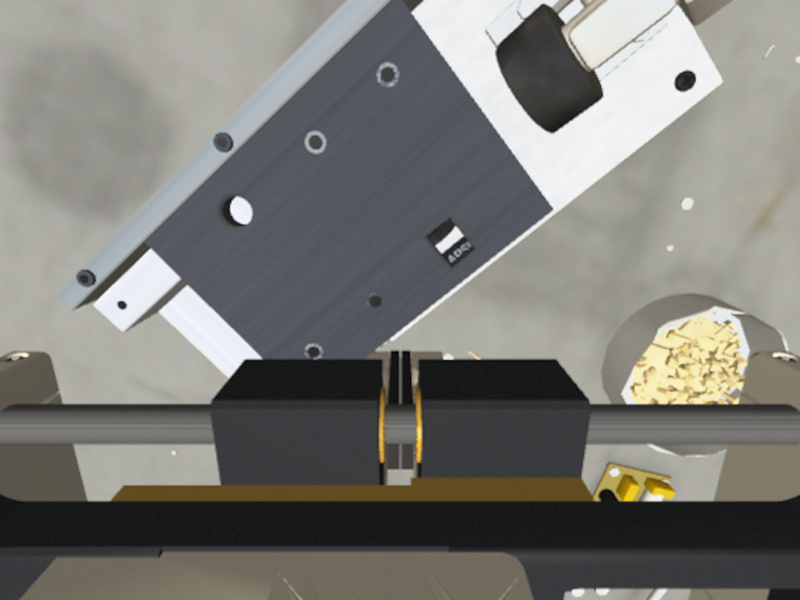

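The plate is now flush with the fence all along: rear +x corner (148,246), front +x (409,10), round hole (238,210).

Run:
```python
from h import *
T=np.load("T4.npy")
for p,z in[((148,246),.041),((409,10),.041),((552,209),.041),((238,210),.041),((259,358),.041),((721,79),.012),((127,331),.033),((68,308),.042)]:print(p,J(W(p,z,T)))
```

```text
(148, 246) [ 39.6 112.2]
(409, 10) [35.9  0.1]
(552, 209) [-38.6   0.6]
(238, 210) [28.2 80.2]
(259, 358) [-13.8 113.2]
(721, 79) [-48.2 -79. ]
(127, 331) [ 25.4 148. ]
(68, 308) [ 43.1 150.2]
```

Call:
apply_moves([
  {"travel":[-6.1,5.2,0],"roll":0,"jaw":0},
  {"travel":[0,0,-40],"roll":0,"jaw":0},
  {"travel":[0,0,-10],"roll":0,"jaw":0},
  {"travel":[4.6,-29.2,0],"roll":0,"jaw":0},
  {"travel":[4.6,-29.2,0],"roll":0,"jaw":0},
  {"travel":[4.6,-29.2,0],"roll":0,"jaw":0},
  {"travel":[0,0,0],"roll":0,"jaw":0},
  {"travel":[0,0,0],"roll":0,"jaw":0},
])

```text
clock: 8.7
tool_pos: [0.5935, 0.2088, 0.1004]
orientation: [180.0, -0.0, -63.0]
force: [-0.5, -0.5, 0.3]
opening: 0.0005
gripper_force: 0.0
```

Run:
```python
from h import *
o=ctrl.get_obs();print(J(o['tool_pos']),o['tool_pos'],o['force'])
```

```text
[  4.1 138.2] [0.59349333 0.2088314  0.10037094] [-0.4563981  -0.46201587  0.31359479]
```

Call:
apply_moves([
  {"travel":[0,0,20],"roll":0,"jaw":0},
  {"travel":[0,0,20],"roll":0,"jaw":0},
  {"travel":[0,0,10],"roll":0,"jaw":0},
  {"travel":[0,0,0],"roll":0,"jaw":0},
  {"travel":[1.3,1.53,0],"roll":0,"jaw":0},
  {"travel":[1.3,1.53,0],"roll":0,"jaw":0},
  {"travel":[1.3,1.53,0],"roll":0,"jaw":0},
  {"travel":[0,0,0],"roll":0,"jaw":0},
])

```text
clock: 9.5
tool_pos: [0.5913, 0.2035, 0.0517]
orientation: [-179.9, 0.0, -63.0]
force: [-0.4, -0.2, 0.1]
opening: 0.0002
gripper_force: 0.0
```

Call:
apply_moves([
  {"travel":[0.65,0.76,0],"roll":0,"jaw":0},
  {"travel":[0.65,0.76,0],"roll":0,"jaw":0},
  {"travel":[0.65,0.76,0],"roll":0,"jaw":0},
  {"travel":[0.65,0.76,0],"roll":0,"jaw":0},
  {"travel":[0.65,0.76,0],"roll":0,"jaw":0},
  {"travel":[0.65,0.76,0],"roll":0,"jaw":0},
  {"travel":[0,0,0],"roll":0,"jaw":0},
])

```text
clock: 10.2
tool_pos: [0.5891, 0.1981, 0.0511]
orientation: [-180.0, 0.0, -63.0]
force: [0.8, 1.9, 0.6]
opening: 0.0005
gripper_force: 1.2
```

Call:
apply_moves([
  {"travel":[0.65,0.76,0],"roll":0,"jaw":0},
  {"travel":[0.65,0.76,0],"roll":0,"jaw":0},
  {"travel":[0.65,0.76,0],"roll":0,"jaw":0},
  {"travel":[0.65,0.76,0],"roll":0,"jaw":0},
  {"travel":[0.65,0.76,0],"roll":0,"jaw":0},
  {"travel":[0,0,0],"roll":0,"jaw":0},
])

```text
clock: 10.8
tool_pos: [0.587, 0.1933, 0.051]
orientation: [180.0, -0.0, -63.0]
force: [0.4, 2.0, 0.8]
opening: 0.0006
gripper_force: 1.1
```

Run:
```python
from h import *
T=wT();np.save("T5.npy",T);im=ctrl.snapshot("wrist");o=ctrl.get_obs();print(o['clock'],J(o['tool_pos']),o['force'],o['gripper_force'])
cv2.imwrite("pics/w5.png",cv2.resize(im[:,:,::-1],(800,600),interpolation=cv2.INTER_CUBIC))
```

```text
10.85 [  4.1 121.4] [0.48715868 2.13960486 1.28491602] 1.0729999223258346
```

View pics/w5.png

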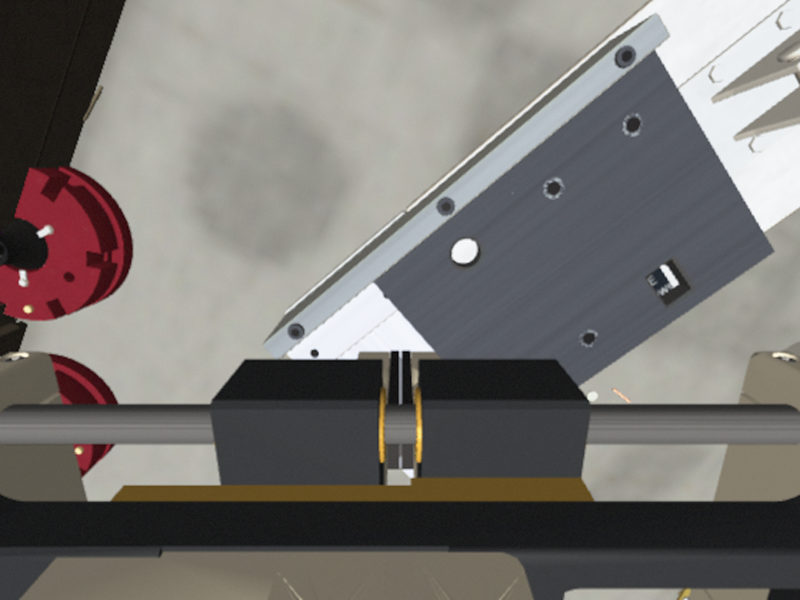

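The plate is flush with the fence: +x corners (376,283) and (656,54), round hole (465,251).

Run:
```python
from h import *
T=np.load("T5.npy")
for p,z in[((376,283),.041),((656,54),.041),((774,253),.041),((465,251),.041),((668,286),.041),((667,39),.042),((265,343),.042),((314,353),.033)]:print(p,J(W(p,z,T)))
```

```text
(376, 283) [ 40.2 102.8]
(656, 54) [39.6 -8.5]
(774, 253) [-39.5  -8.1]
(465, 251) [29.1 72.1]
(668, 286) [-26.4  25.5]
(667, 39) [ 41.1 -12.5]
(265, 343) [ 49.4 148. ]
(314, 353) [ 33.3 141.2]
```

Call:
apply_moves([
  {"travel":[0.65,0.76,0],"roll":0,"jaw":0},
  {"travel":[0.65,0.76,0],"roll":0,"jaw":0},
  {"travel":[0.65,0.76,0],"roll":0,"jaw":0},
  {"travel":[0.65,0.76,0],"roll":0,"jaw":0},
  {"travel":[0.65,0.76,0],"roll":0,"jaw":0},
  {"travel":[0,0,0],"roll":0,"jaw":0},
])

```text
clock: 11.45
tool_pos: [0.585, 0.1887, 0.051]
orientation: [180.0, -0.0, -63.0]
force: [1.3, 2.2, 1.0]
opening: 0.0004
gripper_force: 1.2
```

Call:
apply_moves([
  {"travel":[0.65,0.76,0],"roll":0,"jaw":0},
  {"travel":[0.65,0.76,0],"roll":0,"jaw":0},
  {"travel":[0.65,0.76,0],"roll":0,"jaw":0},
  {"travel":[0,0,0],"roll":0,"jaw":0},
  {"travel":[0,0,0],"roll":0,"jaw":0},
])

```text
clock: 11.95
tool_pos: [0.5835, 0.1855, 0.0506]
orientation: [179.9, -0.0, -63.0]
force: [0.3, -0.2, -0.0]
opening: 0.0005
gripper_force: 0.0
```

Call:
apply_moves([
  {"travel":[0.32,0.38,0],"roll":0,"jaw":0},
  {"travel":[0.32,0.38,0],"roll":0,"jaw":0},
  {"travel":[0,0,0],"roll":0,"jaw":0},
  {"travel":[0,0,0],"roll":0,"jaw":0},
])

```text
clock: 12.35
tool_pos: [0.5836, 0.1851, 0.0509]
orientation: [180.0, -0.0, -63.0]
force: [-0.4, 0.6, -0.7]
opening: 0.0004
gripper_force: 0.0
```

Run:
```python
from h import *
T=wT();np.save("T6.npy",T);im=ctrl.snapshot("wrist");o=ctrl.get_obs();print(o['clock'],J(o['tool_pos']),o['force'],o['gripper_force'])
cv2.imwrite("pics/w6.png",cv2.resize(im[:,:,::-1],(800,600),interpolation=cv2.INTER_CUBIC))
# plate mask width: distance between long edges as a scale check (drop) : dark bluish mask corners
g=cv2.resize(im,(800,600))[:355].astype(int);m=((abs(g-[78,82,95]).max(2))<28).astype(np.uint8)
m=cv2.morphologyEx(m,cv2.MORPH_OPEN,np.ones((5,5)))
c=max(cv2.findContours(m,0,2)[0],key=cv2.contourArea);print(cv2.contourArea(c),cv2.approxPolyDP(c,6,True).reshape(-1,2).tolist())
```

```text
12.4 [  4.1 112.6] [ 1.02109565 -0.18212638 -0.66088623] 0.0
61730.5 [[646, 62], [380, 276], [447, 354], [606, 354], [759, 246]]
```

Run:
```python
from h import *
T=np.load("T6.npy")
for z in(.034,.041):
  P=[W(p,z,T) for p in[(380,276),(646,62),(759,246)]];print(z,[J(q) for q in P],[np.linalg.norm(P[1]-P[i]) for i in(0,2)])
```

```text
0.034 [array([40.1, 92.5]), array([ 38.5, -17.5]), array([-38.6, -17.8])] [np.float64(0.11010269796877763), np.float64(0.07704942629778432)]
0.041 [array([41.2, 91.2]), array([ 39.7, -13.9]), array([-33.9, -14.1])] [np.float64(0.1050778339368367), np.float64(0.07353304660838549)]
```

View pics/w6.png

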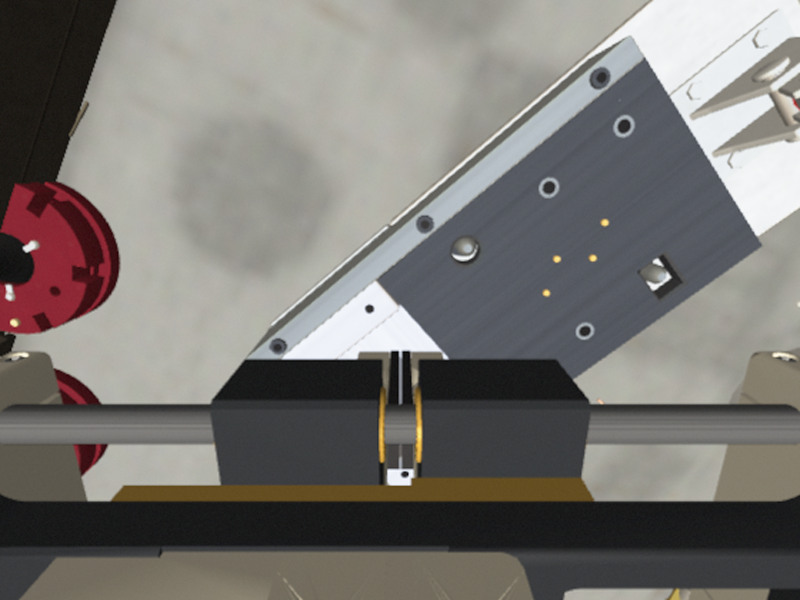

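Both pins show inside the holes, and the plate's apparent size matches z 34 mm at its top, so it is seated. Next is the clamp.

Call:
apply_moves([
  {"travel":[-3.2,-3.8,0],"roll":0,"jaw":0},
  {"travel":[0,0,-40],"roll":0,"jaw":0},
  {"travel":[0,0,-45],"roll":0,"jaw":0},
  {"travel":[0,0,-45],"roll":0,"jaw":0},
  {"travel":[0,0,-25],"roll":0,"jaw":0},
  {"travel":[26.5,33,0],"roll":0,"jaw":0},
  {"travel":[26.5,33,0],"roll":0,"jaw":0},
  {"travel":[26.5,33,0],"roll":0,"jaw":0},
  {"travel":[26.5,33,0],"roll":0,"jaw":0},
  {"travel":[0,0,0],"roll":0,"jaw":0},
])

```text
clock: 13.4
tool_pos: [0.5139, 0.0323, 0.2064]
orientation: [180.0, 0.0, -63.1]
force: [0.4, 1.3, 0.3]
opening: 0.0003
gripper_force: 0.0
```

Call:
apply_moves([
  {"travel":[0,0,0],"roll":8.3,"jaw":0},
  {"travel":[0,0,0],"roll":8.3,"jaw":0},
  {"travel":[0,0,0],"roll":8.3,"jaw":0},
  {"travel":[0,0,0],"roll":8.3,"jaw":0},
  {"travel":[0,0,0],"roll":8.3,"jaw":0},
  {"travel":[0,0,0],"roll":8.3,"jaw":0},
  {"travel":[0,0,0],"roll":0,"jaw":0},
  {"travel":[0,0,0],"roll":0,"jaw":0},
])

```text
clock: 14.2
tool_pos: [0.5164, 0.0356, 0.206]
orientation: [-180.0, 0.0, -112.5]
force: [-0.3, 0.8, 0.7]
opening: 0.0002
gripper_force: 0.0
```

Run:
```python
from h import *
o=ctrl.get_obs();print(J(o['tool_pos']),o['tool_pos'],o['orientation'],o['force'])
T=wT();im=ctrl.snapshot("wrist")
hsv=cv2.cvtColor(im,cv2.COLOR_RGB2HSV)
for n in("side","top"):
    im=ctrl.snapshot(n);h=cv2.cvtColor(im,cv2.COLOR_RGB2HSV);m=((h[...,0]<6)|(h[...,0]>174))&(h[...,1]>180)&(h[...,2]>110)
    k,l,s,c=cv2.connectedComponentsWithStats(m.astype(np.uint8));print(n,[(s[i].tolist(),c[i].round().tolist()) for i in range(1,k) if s[i,4]>40 and 190<c[i][0]<340])
```

```text
[  0.1 -51.4] [0.51635469 0.03563724 0.20602849] [-1.79991095e+02  5.66459677e-03 -1.12503942e+02] [-0.27065679  0.79272951  0.70681187]
side [([274, 201, 26, 25, 143], [287.0, 213.0])]
top [([262, 3, 29, 29, 343], [276.0, 21.0]), ([194, 7, 28, 29, 365], [207.0, 23.0]), ([228, 7, 29, 26, 341], [242.0, 22.0]), ([297, 6, 29, 28, 387], [311.0, 21.0]), ([298, 40, 28, 26, 377], [312.0, 53.0]), ([332, 106, 8, 11, 67], [336.0, 111.0]), ([286, 217, 30, 16, 174], [301.0, 225.0])]
```

Call:
apply_moves([
  {"travel":[0,0,30],"roll":0,"jaw":0},
  {"travel":[0,0,35],"roll":0,"jaw":0},
  {"travel":[0,0,20],"roll":0,"jaw":0},
  {"travel":[-6,0,0],"roll":0,"jaw":0},
  {"travel":[-6,0,0],"roll":0,"jaw":0},
  {"travel":[-6.4,0,1],"roll":0,"jaw":0},
  {"travel":[-5,0,2],"roll":0,"jaw":0},
  {"travel":[-5,0,2.3],"roll":0,"jaw":0},
  {"travel":[0,0,0],"roll":0,"jaw":0},
])

```text
clock: 15.25
tool_pos: [0.5278, 0.0623, 0.116]
orientation: [-180.0, 0.1, -112.7]
force: [-0.1, -0.1, 0.4]
opening: 0.0006
gripper_force: 0.1
```

Call:
apply_moves([
  {"travel":[-3.6,0,2.4],"roll":0,"jaw":0},
  {"travel":[-3.5,0,2.5],"roll":0,"jaw":0},
  {"travel":[-3.5,0,2.5],"roll":0,"jaw":0},
  {"travel":[0,0,0],"roll":0,"jaw":0},
])

```text
clock: 15.65
tool_pos: [0.5312, 0.0716, 0.1078]
orientation: [180.0, -0.0, -112.8]
force: [0.8, 0.4, 0.8]
opening: 0.0007
gripper_force: 0.2
```

Call:
apply_moves([
  {"travel":[-3.1,0,3.1],"roll":0,"jaw":0},
  {"travel":[-3,0,3.1],"roll":0,"jaw":0},
  {"travel":[-3,0,3.2],"roll":0,"jaw":0},
  {"travel":[-2.4,0,3.7],"roll":0,"jaw":0},
  {"travel":[-2.4,0,3.7],"roll":0,"jaw":0},
  {"travel":[-2.3,0,3.8],"roll":0,"jaw":0},
  {"travel":[0,0,0],"roll":0,"jaw":0},
])

```text
clock: 16.35
tool_pos: [0.5373, 0.0864, 0.0869]
orientation: [180.0, -0.0, -112.8]
force: [-0.1, 0.4, -0.7]
opening: 0.0005
gripper_force: 0.0
```

Run:
```python
from h import *
o=ctrl.get_obs();print(J(o['tool_pos']),o['tool_pos'],o['orientation'],o['force'])
for n in("side","top"):
    im=ctrl.snapshot(n);h=cv2.cvtColor(im,cv2.COLOR_RGB2HSV);m=((h[...,0]<6)|(h[...,0]>174))&(h[...,1]>180)&(h[...,2]>110)
    k,l,s,c=cv2.connectedComponentsWithStats(m.astype(np.uint8));print(n,[(s[i].tolist(),c[i].round().tolist()) for i in range(1,k) if s[i,4]>40 and 190<c[i][0]<340 and c[i][1]>130])
```

```text
[-0.3  3.6] [0.53734421 0.08639129 0.08692913] [ 1.79965558e+02 -3.19270321e-02 -1.12762439e+02] [-0.11841966  0.41360182 -0.71116535]
side []
top [([266, 210, 31, 11, 149], [282.0, 215.0])]
```

Call:
apply_moves([
  {"travel":[-2,0,4.5],"roll":0,"jaw":0},
  {"travel":[-1.9,0,4.6],"roll":0,"jaw":0},
  {"travel":[-0.8,0,2.8],"roll":0,"jaw":0},
  {"travel":[0,0,0],"roll":0,"jaw":0},
])

```text
clock: 16.85
tool_pos: [0.5392, 0.0906, 0.0752]
orientation: [180.0, -0.0, -112.8]
force: [-0.3, 0.3, 0.8]
opening: 0.0005
gripper_force: 0.0
```

Call:
apply_moves([
  {"travel":[-0.3,0,1],"roll":0,"jaw":0},
  {"travel":[-0.3,0,1],"roll":0,"jaw":0},
  {"travel":[0,0,0],"roll":0,"jaw":0},
])

```text
clock: 17.15
tool_pos: [0.5395, 0.0911, 0.0737]
orientation: [180.0, 0.0, -112.8]
force: [0.1, 0.9, 0.9]
opening: 0.0005
gripper_force: 0.1
```

Call:
apply_moves([
  {"travel":[0,0,1],"roll":0,"jaw":0},
  {"travel":[0,0,0],"roll":0,"jaw":0},
])

```text
clock: 17.35
tool_pos: [0.5396, 0.0912, 0.0732]
orientation: [-180.0, 0.0, -112.8]
force: [-1.5, -0.1, 4.9]
opening: 0.0001
gripper_force: 2.4
```

Call:
apply_moves([
  {"travel":[0,0,0.7],"roll":0,"jaw":0},
  {"travel":[0,0,0],"roll":0,"jaw":0},
  {"travel":[0,0,0],"roll":0,"jaw":0},
])

```text
clock: 17.65
tool_pos: [0.5397, 0.0912, 0.073]
orientation: [-180.0, 0.0, -112.7]
force: [-3.8, -1.3, 10.0]
opening: 0.0003
gripper_force: 4.8
```

Call:
apply_moves([
  {"travel":[0,0,-15],"roll":0,"jaw":0},
  {"travel":[0,0,-40],"roll":0,"jaw":0},
  {"travel":[0,0,-45],"roll":0,"jaw":0},
  {"travel":[-40,0,-20],"roll":0,"jaw":0},
  {"travel":[0,0,0],"roll":0,"jaw":0},
  {"travel":[0,0,0],"roll":0,"jaw":0},
])

```text
clock: 18.25
tool_pos: [0.5551, 0.1287, 0.1923]
orientation: [-180.0, 0.1, -112.7]
force: [-0.9, -1.0, -1.1]
opening: 0.0006
gripper_force: 0.0
```

Run:
```python
from h import *
T=wT();im=cv2.resize(ctrl.snapshot("wrist"),(800,600),interpolation=cv2.INTER_CUBIC);h=cv2.cvtColor(im,cv2.COLOR_RGB2HSV)
m=(((h[...,0]<6)|(h[...,0]>174))&(h[...,1]>180)&(h[...,2]>90)).astype(np.uint8);m[360:]=0
for c in cv2.findContours(m,0,2)[0]:
    if cv2.contourArea(c)>200:
        p=c[:,0][c[:,0,1].argmin()];print("red",cv2.boundingRect(c),[J(W(p,z,T)) for z in(.120,.125,.13)])
g=im[:358].astype(int);m=((abs(g-[78,82,95]).max(2))<28).astype(np.uint8);m=cv2.morphologyEx(m,cv2.MORPH_OPEN,np.ones((5,5)))
for c in cv2.findContours(m,0,2)[0]:
    if cv2.contourArea(c)>1500:
        q=cv2.approxPolyDP(cv2.convexHull(c),6,True).reshape(-1,2);print([(p.tolist(),J(W(p,.034,T)).tolist()) for p in q])
sx=[(n,((lambda h:np.argwhere(((h[...,0]<6)|(h[...,0]>174))&(h[...,1]>180)&(h[...,2]>110)))(cv2.cvtColor(ctrl.snapshot(n),cv2.COLOR_RGB2HSV)))) for n in("top","side")]
for n,p in sx:
    p=p[(p[:,1]>240)&(p[:,1]<325)&(p[:,0]>130)];print(n,len(p),p.min(0) if len(p) else'',p.max(0) if len(p) else'')
o=ctrl.get_obs();print(o['clock'],o['tool_pos'],o['force'])
```

```text
red (17, 334, 79, 26) [array([182. ,  54.3]), array([177.6,  52.3]), array([173.3,  50.3])]
red (0, 290, 32, 45) [array([190.9,  30.7]), array([186.4,  29.3]), array([181.8,  27.9])]
red (383, 29, 34, 129) [array([  0.9, -84.2]), array([  0.9, -82.8]), array([  0.9, -81.5])]
red (0, 28, 31, 43) [array([169.1, -84.4]), array([165., -83.]), array([161. , -81.7])]
[([457, 184], [-37.3, -17.7]), ([453, 339], [-38.8, 91.8]), ([344, 340], [40.9, 92.8]), ([339, 185], [40.2, -16.9])]
[([799, 0], [-233.6, -122.2]), ([799, 60], [-242.1, -90.8]), ([736, 76], [-205.8, -82.0]), ([723, 0], [-189.1, -122.2])]
top 89 [209 265] [215 286]
side 130 [190 266] [226 281]
18.4 [0.55421215 0.12739475 0.19100162] [ 1.29224239 -0.01095818 -0.39579476]
```

```bash
python3 -c "
from plant import ctrl
print(ctrl.close_job())"
```

```text
the job is handed in; nothing more can be done
None
```

The heat-sink plate is seated flat over both pins and the toggle clamp is shut on it. The gripper was backed clear before I handed the job in at about 18 s, by my last camera check; no verdict came back.

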